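Weigh a stack of returned electrical fittings

ROBOT

A 6-joint arm with a two-finger parallel gripper is mounted at the origin on the work surface. World frame = base frame: x ahead of the robot, y to its left, z up, the work surface at z = 0. Lengths are in mm, angles in rad, forces in N, time in s.
With the tool pointing down it reaches from about 425 to 950 mm from the base axis. Payload 3.5 kg.
Tool frame: the origin (TCP) lies on the centre line of the jaws, within the pads' length; the fingertips stand 17 mm ahead of it and the grasp point (between the pads) lies 2 mm behind it; z points along the fingers, y is the line along which they close (so a half turn about z gives the same grasp; the last joint's range is limited). The gripper opens to 85 mm and grips with 20 to 120 N. Pads are 22 mm wide; open, the fingers measure 114 mm over their backs; the gripper's body (76 mm by 85 mm) begins 54 mm behind the grasp point. The pads swing forward as they close: fully open they stand 13 mm farther back than shut.
Start: joints at [1.103, 0.286, 1.577, -0, 1.279, -0.15], TCP at [210.886, 641.197, 248.325] pointing down, gripper open.
Joint ranges: [-2.77, 2.77], [-0.9, 2.22], [0.21, 2.48], [-1.53, 4.67], [0.24, 2.81], [-2.84, 2.84]. Speed limits (rad/s): [2.79, 2.79, 3.14, 3.14, 3.14, 3.14].

INTERFACE

Orientations are given as a rotation vector (axis times angle).
In Python, from plant import arm, vision, job_done gives the robot as it stands.
- The arm moves only by the shell command python3 -m crank 'ROWS' [OPENING]. ROWS is a JSON object of lists of equal length, an entry for each row: "delta_pos": the shift along the world's x, y, z as a fraction of full scale, a list of three; "rot": the turn, a rotation vector about the world's x, y, z as a fraction of full scale, a list of three. A call has 1 to 12 rows; each row shifts and turns the commanded pose from where the row before left it; what a row does not reach is not made up. Full scale, the value 1, is 0.05 m for a shift and 0.15 rad for a turn. A row lasts 1/10 s, in which the tool goes at most 50 mm and 8.59 degrees, less where a joint would pass 70% of its speed; a pose out of reach is approached as far as the arm can. A call with a number of a shift or a turn outside -1 to 1 is refused whole. A call with a gripper value outside its range is refused whole. OPENING is the gripper command: -1 is shut, 1 is fully open, values between are in proportion, set as the call begins (- or left out, the last holds). The fingers move at their own pace and stop on an object; the grip force is fixed at half the most. Time passes only in rows, so rows that do not move let the fingers close. It gives the time, the measured TCP pose, the force, the opening and the grip force at its end, in the units of the state.
- arm.get_state(): the state, without advancing time (a new reading comes with each control period).
- vision.snapshot(name): name is "side" or "top"; returns a dict with "frame" (420x560x3 uint8, blue, green, red), "vertical_fov" (degrees; the focal length in pixels is half the picture's height over the tangent of half this angle, whatever the lens; pixels are square), "cx", "cy" (the principal point, pixels), "eye" and "orientation" of the camera in the world. Camera axes: x right, y down, z forward; pixel columns grow to the right and rows downward; lengths in mm; the calibration is good to about 2 mm. A picture is of the moment at which its call begins. There is no depth.
- job_done(): hands the job in; it is judged then, once.
Trained networks look in a picture, given as the dict that the camera call returned (one of the last four; its "shot" number tells which), for a name from the list of things; names that differ only in an ending like _2 or _b are one class to them, and where a whole thing is asked for, a point or a joint stands for the part that bears it (a point fixed in the world has none). Each returns a list of dicts, best first, with "score" (0 to 1); they miss things now and then, are a little off and sometimes report something else, mostly with a low value. They report only what shows in the picture. A call takes as long as a camera call. They do not tell look-alikes from the thing itself.
- vision.regions_of(picture, label): "mask" (420x560 bool, what is visible of it) and "extent" ([left, top, right, bottom] in pixels, round what is visible of it).
- vision.spot_point(picture, label): "pixel" ([column, row] in pixels: a listed point, or the origin of a listed thing).
The state is a dict: "clock": time; "joint_pos": joint angles; "qd": joint speeds; "effort": joint torques, N m; "tool_pos": TCP position; "ee_rot": TCP orientation; "contact_force": force on the tool from outside, world axes, zero at the start; "ft_torque": the same for the moment, N m; "opening": finger opening in mm; "grasp_force": force on a finger pad.
Only numpy, scipy, OpenCV 4.12 (cv2) and the standard library are available. Lean on these libraries where they do the work, as an engineer would, in place of code of your own. Each camera call takes 0.05 s, during which the arm holds its last target. There are 200 camera calls.

TASK

Weigh the three loose electrical fittings together as one steady pile on the scale's pan, stacked by the size of their base: the long enclosure first, laid flat on one of its broad faces in the middle of the pan, then the round box centred on it, then the small box upright, centred on top. Set each one down gently, never dropping it or pushing the sprung pan down to its stop. Then, with the pile standing by itself, press the scale's button fully down and let it go; leave the carton, the screwdriver and the coupling where they are.

Things in the scene. Friction and masses are not known exactly. Their poses are not given: they have to be found in the camera images.
- enclosure_mid (a point): centre of the long enclosure, a closed rectangular metal box 46 x 66 x 118 mm (its x, y, z), about 0.3 to 0.5 kg. It starts standing on one of its 46 x 66 mm ends, z up. Its two broad faces (66 x 118 mm) look along its +x and -x; when it lies flat, its x is vertical (either way up is good) and its upper face is 46 mm above the pan
- round_box_mid (a point): centre of the round box, a closed flat metal cylinder 60 mm in diameter and 40 mm high, 0.17 to 0.28 kg, standing on a flat face, axis z
- small_box_mid (a point): centre of the small box, a closed metal box 36 x 42 mm in plan (its x, y) and 60 mm high, 0.12 to 0.2 kg, standing upright, z up
- pan_top (a point): centre of the upper face of the scale's square steel pan, 150 x 150 mm, 6 mm thick, edges along its x and y, z up; 64 mm above the bench when empty. The pan stands over one end of a flat grey housing 170 mm (x) by 270 mm (y), its top 40 mm above the bench; the housing's middle lies 55 mm along +y from here and the button 150 mm along +y and 30 mm along -x
- pan (a joint): how far the pan is pressed down, m: 0 empty, stop at 0.015. It is sprung and damped, 1.5 N per mm, so a fitting sinks it by 0.8 to 3.5 mm and the whole pile by about 4 to 6.5 mm; 0.014 or more is against the stop
- record_top (a point): middle of the top of the scale's black round push button, 28 mm in diameter, standing in a grey collar on the housing; pressed straight down
- record (a joint): how far the button is pressed, m: 0 up, 0.006 fully down, which takes 5 N; it springs back
- carton: bystander: open cardboard carton with fittings, 120 x 170 mm, 70 mm high, origin at the centre of its underside
- screwdriver: bystander: screwdriver lying on the bench along its x, handle to -x, about 200 mm long and 30 mm high
- coupling: bystander: short steel conduit coupling, a tube 38 mm in diameter and 45 mm high, standing on end, origin at the centre of its underside
Things that resemble listed ones, but are neither listed nor needed, are in the scene too. Leave any blue look-alike of the part that bears round_box_mid alone. Leave any yellow look-alike of the part that bears small_box_mid alone.

How it is judged (in metres and radians):
On the way, in this order (a step that is already met when the one before it is completed fails the run):
1. the long enclosure lies flat in the middle of the pan (z of enclosure_mid in the frame of pan_top between 0.017 and 0.029 m and horizontal distance between enclosure_mid and pan_top below 0.03 m and angle between the x axis of enclosure_mid and the z axis of pan_top, either way round below 0.09 rad), for 0.2 s.
2. the round box stands centred on the enclosure (all of step 1 and z of round_box_mid in the frame of pan_top between 0.06 and 0.072 m and horizontal distance between round_box_mid and enclosure_mid below 0.018 m and angle between the z axis of round_box_mid and the z axis of pan_top, either way round below 0.09 rad), for 0.2 s.
3. the small box stands centred on the round box, and the pile stands without the gripper (all of step 2 and z of small_box_mid in the frame of pan_top between 0.11 and 0.122 m and horizontal distance between small_box_mid and round_box_mid below 0.018 m and angle between the z axis of small_box_mid and the z axis of pan_top, either way round below 0.09 rad and contact force between the fingers and small_box below 0.1 N), for 0.2 s.
4. the button is fully down while the pile stands (all of step 2 and z of small_box_mid in the frame of pan_top between 0.11 and 0.122 m and horizontal distance between small_box_mid and round_box_mid below 0.018 m and angle between the z axis of small_box_mid and the z axis of pan_top, either way round below 0.09 rad and value of joint record above 0.005 m), for 0.05 s.
At the end, for the whole second after the job is handed in: Enclosure flat (5 degrees) on the pan, centre within 30 mm of the pan's; round box flat on it and small box upright on that, centres within 18 mm of the one below; all at rest; button up again (under 1.5 mm) after being fully down (over 5 mm) (all of step 2 and z of small_box_mid in the frame of pan_top between 0.11 and 0.122 m and horizontal distance between small_box_mid and round_box_mid below 0.018 m and angle between the z axis of small_box_mid and the z axis of pan_top, either way round below 0.09 rad and linear speed of each of enclosure, round_box, small_box below 0.02 m/s and value of joint record below 0.0015 m); the robot touches nothing.
It fails at once if the pan is driven down to its stop (14 mm or more) by a drop or a push (value of joint pan above 0.014 m).
It fails at once if a bystander is moved more than 40 mm (distance of any of carton, screwdriver, coupling from where it was at the start of the episode above 0.04 m).
It also fails if it takes over 72 s, if anything falls off the work surface, if the arm or the gripper's body presses on something with over 40 N, if the wrist force passes 120 N, or if a joint passes its speed limit or range.

## Working session

There is one attempt and no reset: what is moved stays moved. The work goes in short steps, Python scripts to look and compute and a shell command to move; the robot and the scene stay as the last step left them, time stands still between calls to the robot, and variables do not carry over. Pictures are saved under pics/ and viewed, at most 10 in all, crops included, and the job is handed in when it is done.

```bash
mkdir -p pics; cat > h.py <<'E'
import numpy as np, cv2
from scipy.spatial.transform import Rotation as R
from plant import arm, vision, job_done
def K(p):
    f=p["frame"].shape[0]/2/np.tan(np.radians(p["vertical_fov"])/2); return f,p["cx"],p["cy"]
def M(p):
    o=np.array(p["orientation"],float)
    return o if o.shape==(3,3) else R.from_rotvec(o).as_matrix()
def ray(p,px):
    f,cx,cy=K(p); d=M(p)@np.array([(px[0]-cx)/f,(px[1]-cy)/f,1]); return np.array(p["eye"],float),d
def at_z(p,px,z):
    e,d=ray(p,px); return e+d*(z-e[2])/d[2]
def proj(p,X):
    f,cx,cy=K(p); c=M(p).T@(np.array(X,float)-np.array(p["eye"])); return np.array([cx+f*c[0]/c[2],cy+f*c[1]/c[2]])
def tri(pa,a,pb,b):
    A=np.zeros((3,3));B=np.zeros(3)
    for p,x in((pa,a),(pb,b)):
        e,d=ray(p,x);d=d/np.linalg.norm(d);Q=np.eye(3)-np.outer(d,d);A+=Q;B+=Q@e
    return np.linalg.solve(A,B)
E
python3 - <<'E'
from h import *
P={n:vision.snapshot(n) for n in("top","side")}
for n,p in P.items():
    cv2.imwrite(f"pics/{n}0.png",p["frame"]); print(n,p["eye"],p["orientation"],p["vertical_fov"],p["cx"],p["cy"])
    for l in("enclosure_mid","round_box_mid","small_box_mid","pan_top","record_top","carton","screwdriver","coupling"):
        print(l,[(np.round(d["pixel"]).tolist(),round(d["score"],2)) for d in vision.spot_point(p,l)][:4], [(d["extent"],round(d["score"],2)) for d in vision.regions_of(p,l)][:3] if l in("enclosure_mid","round_box_mid","small_box_mid") else "")
print(arm.get_state())
E
```

```text
top [ 307.00032371  -67.5869241  1448.07377959] [-2.11173931  2.1257551  -0.19475348] 42.525697500483226 275.9207094183863 214.56338289196756
enclosure_mid [([371.0, 248.0], 0.92)] [([356.8, 231.6, 396.9, 260.8], 0.72)]
round_box_mid [([320.0, 168.0], 0.83), ([341.0, 205.0], 0.77)] [([312.0, 154.2, 329.1, 182.1], 0.86), ([329.0, 193.8, 349.1, 211.9], 0.65)]
small_box_mid [([298.0, 247.0], 0.81), ([304.0, 288.0], 0.63)] [([291.5, 239.5, 308.7, 259.1], 0.58), ([295.4, 280.4, 315.4, 295.3], 0.58)]
pan_top [([218.0, 233.0], 0.93)] 
record_top [([155.0, 237.0], 0.44)] 
carton [([207.0, 150.0], 0.91)] 
screwdriver [([289.0, 147.0], 0.71)] 
coupling [([388.0, 190.0], 0.55)] 
side [ 121.13082371 -742.50407525  952.26961324] [-2.30477187  0.70307389 -0.2702421 ] 47.97557859147437 278.6283164361555 203.04474427276705
enclosure_mid [([310.0, 297.0], 0.94)] [([294.2, 268.7, 324.4, 322.3], 0.75), ([374.2, 277.9, 392.3, 302.3], 0.36)]
round_box_mid [([345.0, 225.0], 0.73), ([335.0, 256.0], 0.64), ([294.0, 156.0], 0.47)] [([320.9, 243.1, 342.8, 271.8], 0.69), ([265.3, 118.4, 327.5, 177.1], 0.21)]
s
[... 332 characters left out ...]
3.0, 293.0], 0.84)] 
{'clock': 1.2, 'joint_pos': array([ 1.10300364e+00,  2.86267037e-01,  1.57668466e+00,  2.71361202e-06,
        1.27859709e+00, -1.50036541e-01]), 'qd': array([ 0.00106677, -0.00026183,  0.00186502,  0.00133896, -0.00029756,
        0.0001993 ]), 'effort': array([ 1.16018724e-03, -4.05971432e+01, -2.92937547e+01, -1.37325410e-04,
        6.77676926e-04, -3.35124014e-06]), 'tool_pos': array([210.88570939, 641.20410878, 248.3551818 ]), 'ee_rot': array([4.97032471e-01, 3.10201465e+00, 6.68769596e-05]), 'contact_force': array([-0.28021592,  0.1160599 , -0.05536734]), 'ft_torque': array([ 0.07912869, -0.05513996, -0.01736226]), 'grasp_force': 0.0, 'opening': 85.56385565822437}
```

```bash
ls; python3 -m crank --help 2>&1 | head -20
```

```text
h.py
pics
invalid input: not JSON, or not a number
```

```bash
python3 - <<'E'
import cv2,numpy as np
t=cv2.imread("pics/top0.png");s=cv2.imread("pics/side0.png")
cv2.imwrite("pics/c1.png",cv2.resize(t[120:320,140:410],None,fx=2.9,fy=2.9,interpolation=cv2.INTER_CUBIC))
cv2.imwrite("pics/c2.png",cv2.resize(s[110:330,160:420],None,fx=2.7,fy=2.7,interpolation=cv2.INTER_CUBIC))
E
```

```text
(no output)
```

View pics/c1.png

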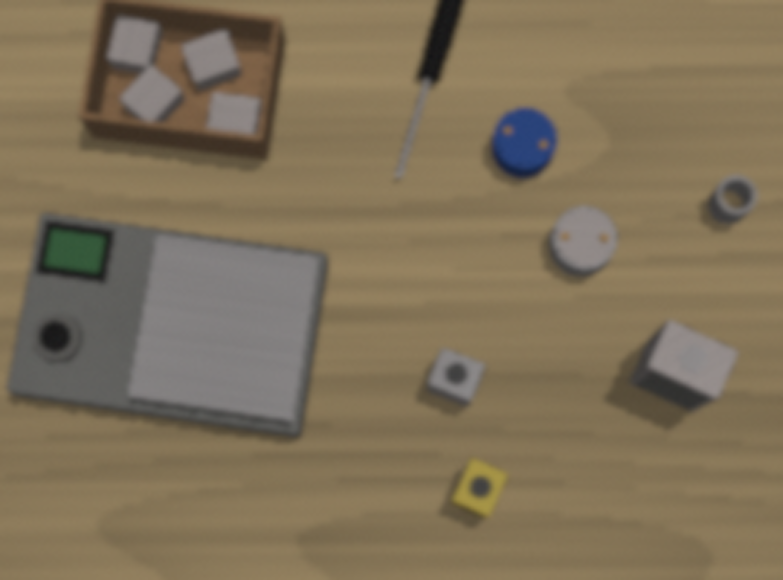

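View pics/c2.png

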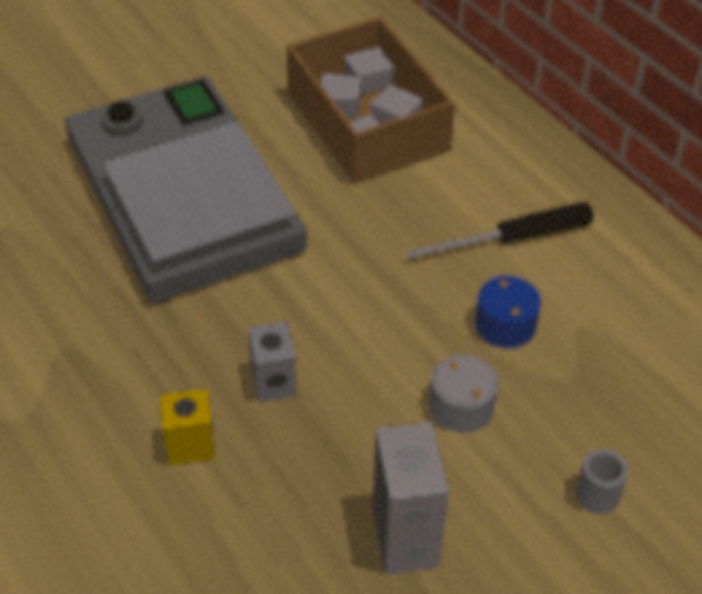

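```bash
cat >> h.py <<'E'
from scipy.optimize import minimize
def prism(x,y,z,yaw,dims):
    c,s=np.cos(yaw),np.sin(yaw); a,b,h=dims
    if b is None: pts=[(a/2*np.cos(t),a/2*np.sin(t)) for t in np.linspace(0,6.28,33)]
    else: pts=[(i*a/2,j*b/2) for i in(-1,1) for j in(-1,1)]
    return np.array([(x+c*u-s*v,y+s*u+c*v,z+k*h/2) for u,v in pts for k in(-1,1)])
def sil(p,V,S=4):
    q=np.array([proj(p,v) for v in V]); h=cv2.convexHull((q*S+S/2).round().astype(np.int32))
    m=np.zeros((420*S,560*S),np.uint8); cv2.fillConvexPoly(m,h,1); return m
def fit(P,masks,dims,x0,z,yaws):
    big=[cv2.resize(m.astype(np.uint8),None,fx=4,fy=4,interpolation=cv2.INTER_NEAREST) for m in masks]
    def cost(v):
        c=0
        for p,b in zip(P,big):
            m=sil(p,prism(v[0],v[1],z,v[2]/20,dims)); c+=1-(m&b).sum()/(m|b).sum()
        return c
    return sorted([(lambda r:(r.fun,r.x[0],r.x[1],r.x[2]/20))(minimize(cost,[x0[0],x0[1],y*20],method="Nelder-Mead",options=dict(initial_simplex=[[x0[0],x0[1],y*20],[x0[0]+8,x0[1],y*20],[x0[0],x0[1]+8,y*20],[x0[0],x0[1],y*20+5]],maxiter=60))) for y in yaws])
E
python3 - <<'E'
from h import *
P=[vision.snapshot(n) for n in("top","side")]
def pick(l,guess): # nearest to guess pixel
    o=[]
    for p,g in zip(P,guess):
        r=vision.regions_of(p,l); 
        r=[d for d in r if np.hypot((d["extent"][0]+d["extent"][2])/2-g[0],(d["extent"][1]+d["extent"][3])/2-g[1])<15]
        o.append(r[0]["mask"] if r else None)
    return o
pan=tri(P[0],(218,233),P[1],(232,177)); rec=tri(P[0],(155,237),P[1],(207,150)); print("pan",pan,"rec",rec)
for l,g,d,yaws in(("enclosure_mid",((377,246),(309,295)),(46,66,118),np.arange(0,3.1,.52)),("round_box_mid",((340,203),(332,257)),(60,None,40),[0]),("small_box_mid",((299,249),(261,243)),(36,42,60),np.arange(0,3.1,.52))):
    m=pick(l,g); ok=[i for i in(0,1) if m[i] is not None]; x0=at_z(P[0],g[0],d[2]/2)
    print(l,ok,x0.round(),[tuple(np.round(r,2)) for r in fit([P[i] for i in ok],[m[i] for i in ok],d,x0,d[2]/2,yaws)][:4])
for l in("pan_top","record_top"):
    for p in P: print(l,[(np.round(d["pixel"],1).tolist(),round(d["score"],2)) for d in vision.spot_point(p,l)])
for l,z in(("carton",0),("screwdriver",15),("coupling",0)): print(l,[at_z(p,x,z).round() for p,x in zip(P,{"carton":((207,150),(294,152)),"screwdriver":((289,147),(344,200)),"coupling":((388,190),(383,293))}[l])])
m=vision.regions_of(P[0],"pan_top"); print([(d["extent"],d["score"],cv2.minAreaRect(cv2.findNonZero(d["mask"].astype(np.uint8)))) for d in m][:2])
E
```

```text
pan [523.9648981   90.87666122  70.8762096 ] rec [525.25565837 257.3602314   45.07412621]
enclosure_mid [0, 1] [ 489. -320.   59.] [(np.float64(0.18), np.float64(487.68), np.float64(-313.67), np.float64(2.67)), (np.float64(0.18), np.float64(487.4), np.float64(-313.8), np.float64(-0.46)), (np.float64(0.18), np.float64(487.32), np.float64(-313.93), np.float64(2.68)), (np.float64(0.18), np.float64(487.35), np.float64(-313.94), np.float64(2.68))]
round_box_mid [0, 1] [ 612. -232.   20.] [(np.float64(0.29), np.float64(611.98), np.float64(-232.73), np.float64(0.08))]
small_box_mid [0, 1] [ 487. -119.   30.] [(np.float64(0.26), np.float64(483.86), np.float64(-111.51), np.float64(-0.36)), (np.float64(0.27), np.float64(484.17), np.float64(-111.02), np.float64(2.78)), (np.float64(0.27), np.float64(484.24), np.float64(-111.3), np.float64(2.76)), (np.float64(0.38), np.float64(483.64), np.float64(-112.27), np.float64(1.09))]
pan_top [([215.5, 235.6], 0.61), ([338.8, 206.8], 0.17)]
pan_top [([235.5, 178.5], 0.71)]
record_top [([156.9, 237.3], 0.5)]
record_top [([206.2, 154.7], 0.38)]
carton [array([771., 133.,   0.]), array([769., 147.,   0.])]
screwdriver [array([773., -96.,  15.]), array([ 757., -106.,   15.])]
coupling [array([ 652., -368.,    0.]), array([ 653., -379.,    0.])]
[]
```

```bash
python3 - <<'E'
from h import *
P=[vision.snapshot(n) for n in("top","side")]
c=[at_z(P[0],(140+u/2.9,120+v/2.9),64)[:2] for u,v in((155,235),(325,253),(300,425),(130,400))]
print(np.round(c),np.mean(c,0)); 
c2=[at_z(P[1],(160+u/2.7,110+v/2.7),64)[:2] for u,v in((105,163),(228,127),(295,215),(158,257))]
print(np.round(c2),np.mean(c2,0)); print("rec",at_z(P[0],(140+56/2.9,120+337/2.9),50),at_z(P[1],(160+121/2.7,110+111/2.7),50))
yaw=-0.2; pc=(522,92)
items=[prism(487.5,-314,59,-.46,(46,66,118)),prism(612,-232.7,20,0,(60,None,40)),prism(484,-111.5,30,-.36,(36,42,60)),prism(pc[0],pc[1],61,yaw,(150,150,6))]
h=(pc[0]-np.sin(yaw)*55,pc[1]+np.cos(yaw)*55); items.append(prism(h[0],h[1],20,yaw,(170,270,40)))
out=[]
for p,(a,b,c_,d) in zip(P,((140,120,410,320),(160,110,420,330))):
    s=2.9 if a==140 else 2.7
    im=cv2.resize(p["frame"][b:d,a:c_],None,fx=s,fy=s,interpolation=cv2.INTER_CUBIC)
    for V in items:
        q=np.array([(proj(p,v)-(a,b)+.5)*s for v in V]).round().astype(np.int32)
        top=V[:,2]>V[:,2].mean()
        cv2.polylines(im,[cv2.convexHull(q)],1,(0,0,255),1); cv2.polylines(im,[cv2.convexHull(q[top])],1,(0,255,0),1)
    out.append(im)
w=max(o.shape[1] for o in out)
out=[cv2.copyMakeBorder(o,0,0,0,w-o.shape[1],0) for o in out]
cv2.imwrite("pics/o1.png",out[0]);cv2.imwrite("pics/o2.png",out[1])
E
```

```text
[[611. 157.]
 [593.   3.]
 [438.  25.]
 [461. 176.]] [525.74832234  90.38347598]
[[464. 171.]
 [597. 148.]
 [584.   1.]
 [446.  27.]] [522.7710949   86.71142425]
rec [520.24632398 247.02895886  50.        ] [521.84615405 249.44473815  50.        ]
```

View pics/o1.png

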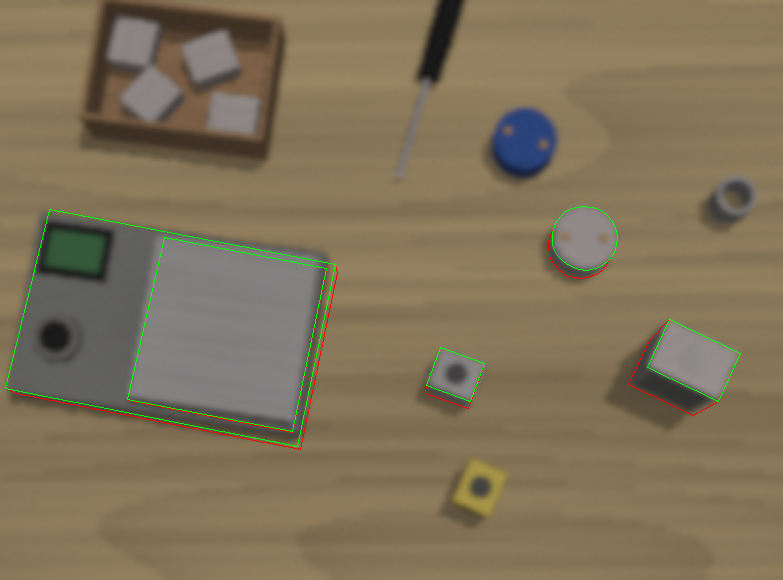

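View pics/o2.png

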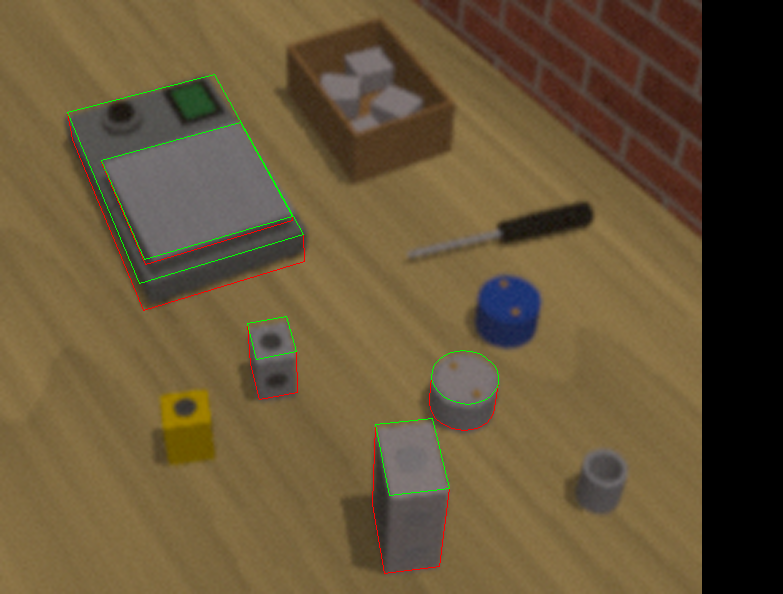

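Top view: the grey round box at (341,203) fits (the other, (320,168), is blue). The grey small box at (297,249) fits (the other, (305,288), is yellow). The overlays confirm both and the enclosure at (378,245); the scale's yaw is nearer -0.13.

```bash
cat >> h.py <<'E'
def tgt(u_ang,a,side=1):
    """tool: z = sin(a)*u - cos(a)*up ; y horizontal perpendicular to u"""
    u=np.array([np.cos(u_ang),np.sin(u_ang),0]); z=np.sin(a)*u-np.cos(a)*np.array([0,0,1]); y=side*np.array([-u[1],u[0],0]); return np.column_stack([np.cross(y,z),y,z])
def togo(p,Rm=None):
    s=arm.get_state(); d=(np.array(p)-s["tool_pos"])/50; o="shift units %s"%np.round(d,2)
    if Rm is not None: o+=" rot units %s"%np.round((R.from_matrix(Rm)*R.from_rotvec(s["ee_rot"]).inv()).as_rotvec()/.15,2)
    print(o, "t",round(s["clock"],1))
E
python3 - <<'E'
from h import *
s=arm.get_state(); print(R.from_rotvec(s["ee_rot"]).as_matrix().round(3))
for side in(1,-1): 
    togo((487,-314,250),tgt(-.46,0,side))
T=tgt(-.46,.7); t=T[:,2]; u=np.array([.896,-.444,0]); G=np.array([487.5,-314,84])-3*u
print(T.round(2),"TCP",G+2*t,"pre",G-88*t)
E
```

```text
[[-0.95   0.313  0.   ]
 [ 0.313  0.95   0.   ]
 [-0.     0.    -1.   ]]
shift units [  5.52 -19.1    0.03] rot units [-0.    0.   -0.95] t 1.9
shift units [  5.52 -19.1    0.03] rot units [-0. -0. 20.] t 1.9
[[-0.69  0.44  0.58]
 [ 0.34  0.9  -0.29]
 [-0.64  0.   -0.76]] TCP [ 485.96650574 -313.23999845   82.47031563] pre [ 434.01374765 -287.5000684   151.30611248]
```

```bash
python3 -m crank '{"delta_pos":[[0.7,-0.68,0],[0.7,-0.68,0],[0.7,-0.68,0],[0.7,-0.68,0],[0.7,-0.68,0],[0.7,-0.68,0],[0.7,-0.68,0],[0.7,-0.68,0],[0.7,-0.68,0],[0.7,-0.68,0],[0.1,-0.9,0],[0.1,-0.9,0]],"rot":[[0,0,0],[0,0,0],[0,0,0],[0,0,0],[0,0,0],[0,0,0],[0,0,0],[0,0,0],[0,0,0],[0,0,0],[0,0,0],[0,0,0]]}' 1
python3 -m crank '{"delta_pos":[[0.1,-0.9,0],[0.1,-0.9,0],[0.1,-0.9,0],[0.1,-0.9,0],[-0.33,-0.9,0],[-0.33,-0.9,0],[-0.33,-0.9,0],[-0.33,-0.9,0],[-0.33,-0.9,0],[-0.33,-0.9,0],[-0.33,-0.9,0],[0,0,0]],"rot":[[0,0,0],[0,0,0],[0,0,0],[0,0,0],[0,0,-0.2],[0,0,-0.2],[0,0,-0.2],[0,0,-0.2],[0,0,-0.15],[0,0,0],[0,0,0],[0,0,0]]}'
python3 - <<'E'
from h import *
togo((434,-287,175),tgt(-.46,.7)); print(arm.get_state()["joint_pos"].round(2))
E
```

```text
clock: 3.15
tool_pos: [571.7, 209.3, 248.1]
ee_rot: [-0.497, -3.102, 0.0]
contact_force: [0.4, 0.2, -0.2]
opening: 85.5
grasp_force: 0.0
clock: 4.35
tool_pos: [473.5, -288.6, 248.7]
ee_rot: [0.727, 3.056, -0.003]
contact_force: [1.0, 0.7, 0.2]
opening: 85.3
grasp_force: 0.0
shift units [-0.79  0.03 -1.47] rot units [-2.07 -4.17  0.05] t 4.3
[-0.73  0.02  1.88 -0.    1.24 -1.83]
```

```bash
python3 -m crank '{"delta_pos":[[-0.16,0,0],[-0.16,0,0],[-0.16,0,0],[-0.16,0,-0.3],[-0.16,0,-0.5],[0,0,-0.67],[0,0,0]],"rot":[[-0.42,-0.83,0],[-0.42,-0.83,0],[-0.42,-0.83,0],[-0.41,-0.83,0],[-0.4,-0.83,0.05],[0,0,0],[0,0,0]]}'
python3 - <<'E'
from h import *
T=tgt(-.46,.7)
togo((434,-287,175),T); print(arm.get_state()["joint_pos"].round(2)); togo((486,-313.2,82.5),T)
p=vision.snapshot("side"); cv2.imwrite("pics/g1.png",cv2.resize(p["frame"][150:350,180:446],None,fx=3,fy=3))
E
```

```text
clock: 5.05
tool_pos: [435.4, -279.7, 173.4]
ee_rot: [0.558, 2.424, -0.183]
contact_force: [-1.0, 0.7, -0.3]
opening: 85.3
grasp_force: 0.0
shift units [-0.03 -0.15  0.03] rot units [-0.15 -0.2  -0.07] t 5.0
[-0.89 -0.27  2.38  0.6   0.5  -2.46]
shift units [ 1.01 -0.67 -1.82] rot units [-0.15 -0.2  -0.07] t 5.0
```

View pics/g1.png

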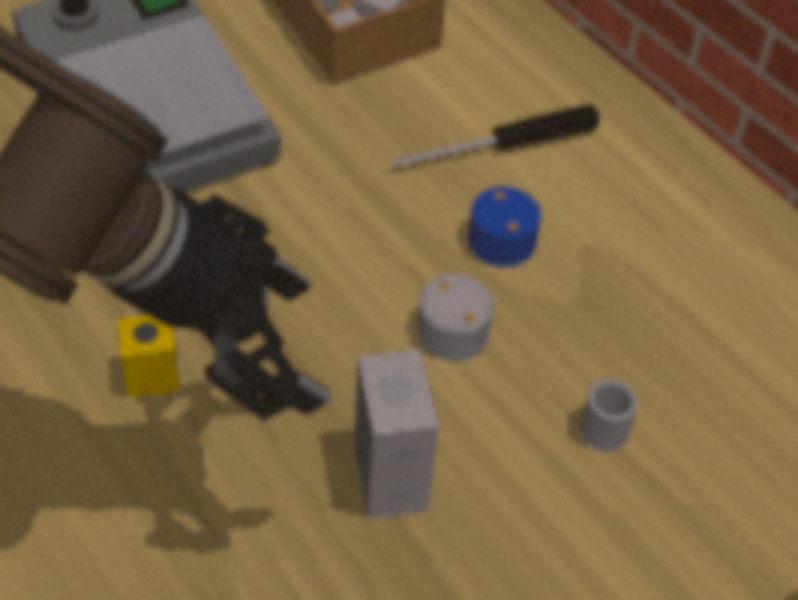

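```bash
python3 -m crank '{"delta_pos":[[0,-0.12,-0.4],[0.25,-0.14,-0.35],[0.25,-0.14,-0.35],[0.25,-0.14,-0.36],[0.25,-0.13,-0.36],[0,0,0]],"rot":[[-0.15,-0.2,-0.07],[0,0,0],[0,0,0],[0,0,0],[0,0,0],[0,0,0]]}'
python3 - <<'E'
from h import *
T=tgt(-.46,.7)
print(arm.get_state()["joint_pos"].round(2)); togo((486,-313.2,82.5),T)
E
```

```text
clock: 5.7
tool_pos: [493.8, -315.3, 97.8]
ee_rot: [0.563, 2.391, -0.215]
contact_force: [-0.1, 0.7, 0.4]
opening: 85.7
grasp_force: 0.0
[-0.83  0.05  2.27  0.99  0.27 -2.84]
shift units [-0.16  0.04 -0.31] rot units [ 0.04 -0.04  0.04] t 5.7
```

```bash
python3 -m crank '{"delta_pos":[[0,0,0],[0,0,0],[0,0,0]],"rot":[[0.3,0.6,0],[0.3,0.6,0],[0,0,0]]}'
python3 - <<'E'
from h import *
T=tgt(-.46,.5);t=T[:,2];u=np.array([.896,-.444,0]); G=np.array([487.5,-314,82])-3*u
print(arm.get_state()["joint_pos"].round(2)); togo(G+2*t,T)
E
```

```text
clock: 6.0
tool_pos: [496.0, -314.0, 100.7]
ee_rot: [0.582, 2.51, -0.173]
contact_force: [0.2, 0.0, 0.1]
opening: 85.2
grasp_force: 0.0
[-0.81  0.06  2.21  0.55  0.37 -2.4 ]
shift units [-0.21  0.02 -0.41] rot units [ 0.23  0.45 -0.03] t 6.0
```

```bash
python3 -m crank '{"delta_pos":[[-0.1,0,-0.1],[-0.1,0.02,-0.31],[0,0,0]],"rot":[[0.23,0.45,-0.03],[0,0,0],[0,0,0]]}'
python3 - <<'E'
from h import *
T=tgt(-.46,.5);t=T[:,2];u=np.array([.896,-.444,0]); G=np.array([487.5,-314,82])-3*u
print(arm.get_state()["joint_pos"].round(2)); togo(G+2*t,T)
E
```

```text
clock: 6.3
tool_pos: [482.8, -309.9, 75.3]
ee_rot: [0.609, 2.587, -0.146]
contact_force: [-0.8, 0.3, 0.2]
opening: 85.4
grasp_force: 0.0
[-0.82  0.1   2.21  0.45  0.4  -2.3 ]
shift units [ 0.06 -0.06  0.1 ] rot units [-0.05 -0.03  0.01] t 6.3
```

Good. Close the gripper, then lift.

```bash
python3 -m crank '{"delta_pos":[[0.06,-0.06,0.1],[0,0,0],[0,0,0],[0,0,0],[0,0,0],[0,0,0],[0,0,0],[0,0,0]],"rot":[[0,0,0],[0,0,0],[0,0,0],[0,0,0],[0,0,0],[0,0,0],[0,0,0],[0,0,0]]}' -1
python3 -m crank '{"delta_pos":[[0,0,0.3],[0,0,0.8],[0,0,0.8],[0,0,0.8],[0,0,0]],"rot":[[0,0,0],[0,0,0],[0,0,0],[0,0,0],[0,0,0]]}'
python3 - <<'E'
from h import *
print(arm.get_state()["joint_pos"].round(2))
togo((530,60,230),tgt(0,-1.07)) 
E
```

```text
clock: 7.1
tool_pos: [487.5, -315.2, 83.2]
ee_rot: [0.609, 2.582, -0.151]
contact_force: [-2.2, -0.3, 6.6]
opening: 65.5
grasp_force: 68.1
clock: 7.6
tool_pos: [488.5, -315.9, 222.8]
ee_rot: [0.605, 2.577, -0.157]
contact_force: [1.7, 0.3, -2.9]
opening: 65.5
grasp_force: 69.4
[-0.82 -0.12  2.12  0.27  0.69 -2.09]
shift units [0.83 7.52 0.14] rot units [ 2.42 10.29  2.41] t 7.6
```

```bash
cat > fin.py <<'E'
from h import *
Rg=R.from_rotvec([.609,2.582,-.151]).as_matrix(); tg=np.array([487.5,-315.2,83.2])
y=Rg[:,1].copy(); y[2]=0; y/=np.linalg.norm(y); psi0=np.arctan2(-y[0],y[1]); 
PSI=-.05
Rf=R.from_rotvec([0,0,PSI-psi0]).as_matrix()@R.from_rotvec(y*np.pi/2).as_matrix()
c=np.array([487.5,-314,59])
def final(cx,cy,cz): # TCP pos, R for box centre
    return np.array([cx,cy,cz])+Rf@(tg-c), Rf@Rg
E
python3 - <<'E'
from fin import *
p,T=final(525,90,150+23); print(psi0,p); togo(p,T)
togo((540,60,235),R.from_rotvec([0,0,PSI-psi0]).as_matrix()@Rg)
print("tilt units",np.array([-np.sin(PSI),np.cos(PSI),0])*np.pi/2/.15)
E
```

```text
-0.46258689276468884 [549.11608461  87.71796491 172.46448247]
shift units [ 1.21  8.07 -1.01] rot units [ 2.69 10.23  2.13] t 7.6
shift units [1.03 7.52 0.24] rot units [0.03 0.04 2.74] t 7.6
tilt units [ 0.52338064 10.45888827  0.        ]
```

```bash
python3 -m crank '{"delta_pos":[[0.13,0.5,0.05],[0.13,0.9,0.05],[0.13,0.9,0.05],[0.13,0.9,0.05],[0.13,0.9,0.05],[0.13,0.9,0.05],[0.13,0.9,0.05],[0.13,0.9,0.05],[0.13,0.9,0.05],[0,0.4,0],[0,0,0]],"rot":[[0,0,0.3],[0,0,0.3],[0,0,0.3],[0,0,0.3],[0,0,0.3],[0,0,0.3],[0,0,0.3],[0,0,0.3],[0,0,0.3],[0,0,0],[0,0,0]]}'
python3 -m crank '{"delta_pos":[[0,0,0],[0,0,0],[0,0,0],[0,0,0],[0,0,0],[0,0,0],[0,0,0],[0,0,0],[0,0,0],[0,0,0],[0,0,0],[0,0,0]],"rot":[[0.04,0.87,0],[0.04,0.87,0],[0.04,0.87,0],[0.04,0.87,0],[0.04,0.87,0],[0.04,0.87,0],[0.04,0.87,0],[0.04,0.87,0],[0.04,0.87,0],[0.04,0.87,0],[0.04,0.87,0],[0.04,0.87,0]]}'
python3 - <<'E'
from fin import *
p,T=final(525,90,100+23); togo(p,T); print(arm.get_state()["joint_pos"].round(2))
P=[vision.snapshot(n) for n in("top","side")]
cv2.imwrite("pics/p1.png",np.hstack([cv2.resize(P[0]["frame"][140:320,130:310],None,fx=2.2,fy=2.2),cv2.resize(P[1]["frame"][90:270,150:330],None,fx=2.2,fy=2.2)]))
E
```

```text
clock: 8.7
tool_pos: [542.6, 93.9, 234.4]
ee_rot: [0.071, 2.655, -0.012]
contact_force: [-0.2, -1.1, -4.6]
opening: 65.8
grasp_force: 69.6
clock: 9.9
tool_pos: [545.4, 90.0, 235.9]
ee_rot: [-0.058, -2.063, -0.022]
contact_force: [-0.3, 0.2, -3.8]
opening: 65.5
grasp_force: 69.8
shift units [ 0.07 -0.05 -2.27] rot units [ 0.06 -0.03 -0.01] t 9.9
[-0.03  0.57  1.45  0.02  2.2  -1.54]
```

View pics/p1.png

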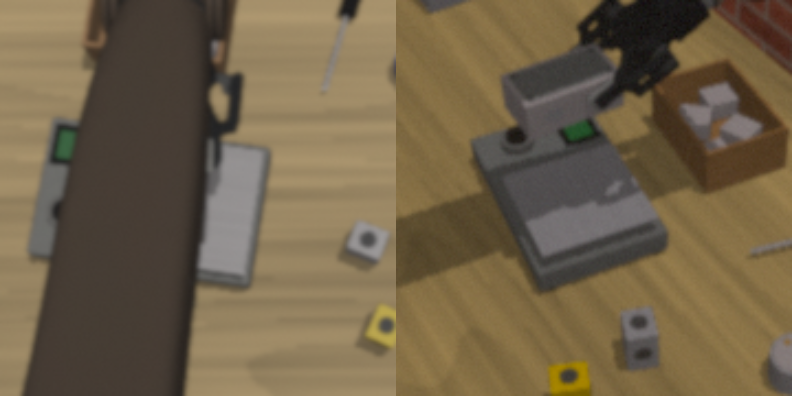

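```bash
python3 -m crank '{"delta_pos":[[0.07,-0.05,-0.5],[0,0,-0.8],[0,0,-0.8],[0,0,-0.5],[0,0,-0.2],[0,0,0],[0,0,0]],"rot":[[0.06,-0.03,-0.01],[0,0,0],[0,0,0],[0,0,0],[0,0,0],[0,0,0],[0,0,0]]}'
python3 - <<'E'
from fin import *
p,T=final(525,90,64+23); togo(p,T); s=arm.get_state(); print(s["contact_force"],s["ft_torque"])
E
```

```text
clock: 10.7
tool_pos: [549.3, 88.4, 99.9]
ee_rot: [-0.054, -2.074, -0.03]
contact_force: [1.0, 0.1, -3.6]
opening: 65.4
grasp_force: 69.7
shift units [-0.   -0.01 -0.27] rot units [ 0.01  0.04 -0.01] t 10.7
[ 1.03391347  0.05117566 -3.64534973] [-0.02391513 -1.07910554 -0.08529658]
```

```bash
python3 -m crank '{"delta_pos":[[0,0,-0.1],[0,0,-0.1],[0,0,-0.04],[0,0,0]],"rot":[[0,0.04,0],[0,0,0],[0,0,0],[0,0,0]]}'
python3 -m crank '{"delta_pos":[[0,0,-0.03],[0,0,0],[0,0,0]],"rot":[[0,0,0],[0,0,0],[0,0,0]]}'
python3 -m crank '{"delta_pos":[[0,0,-0.03],[0,0,0],[0,0,0]],"rot":[[0,0,0],[0,0,0],[0,0,0]]}'
```

```text
clock: 11.1
tool_pos: [548.7, 88.6, 86.9]
ee_rot: [-0.054, -2.065, -0.029]
contact_force: [-0.2, 0.2, -1.9]
opening: 65.4
grasp_force: 70.0
clock: 11.4
tool_pos: [548.7, 88.6, 85.6]
ee_rot: [-0.054, -2.065, -0.029]
contact_force: [1.9, -0.5, 0.5]
opening: 65.5
grasp_force: 70.1
clock: 11.7
tool_pos: [548.7, 88.5, 84.1]
ee_rot: [-0.054, -2.065, -0.029]
contact_force: [1.5, -0.6, 1.8]
opening: 65.3
grasp_force: 70.3
```

```bash
python3 -m crank '{"delta_pos":[[0,0,0],[0,0,0],[0,0,0],[0,0,0],[0,0,0]],"rot":[[0,0,0],[0,0,0],[0,0,0],[0,0,0],[0,0,0]]}' 1
python3 -m crank '{"delta_pos":[[0.2,-0.01,0.12],[0.4,-0.02,0.24],[0.6,-0.03,0.36],[0.6,-0.03,0.5],[0,0,0.9],[0,0,0.9],[0,0,0]],"rot":[[0,0,0],[0,0,0],[0,0,0],[0,0,0],[0,0,0],[0,0,0],[0,0,0]]}'
python3 - <<'E'
from h import *
togo((600,-180,250),tgt(-.4,0)); print(arm.get_state()["joint_pos"].round(2))
P=[vision.snapshot(n) for n in("side","top")]
for p in P: print([(np.round(d["pixel"],1).tolist(),round(d["score"],2)) for d in vision.spot_point(p,"enclosure_mid")], [(np.round(d["pixel"],1).tolist(),round(d["score"],2)) for d in vision.spot_point(p,"pan_top")])
cv2.imwrite("pics/p2.png",np.hstack([cv2.resize(P[1]["frame"][140:320,130:310],None,fx=2.2,fy=2.2),cv2.resize(P[0]["frame"][90:270,150:330],None,fx=2.2,fy=2.2)]))
E
```

```text
clock: 12.2
tool_pos: [548.2, 88.6, 83.3]
ee_rot: [-0.054, -2.064, -0.029]
contact_force: [0.2, -0.1, 0.3]
opening: 85.4
grasp_force: 0.0
clock: 12.9
tool_pos: [641.4, 84.0, 243.5]
ee_rot: [-0.054, -2.078, -0.029]
contact_force: [0.9, 0.4, 2.4]
opening: 85.4
grasp_force: 0.0
shift units [-0.83 -5.28  0.13] rot units [-1.58 -6.94 -2.1 ] t 12.9
[-0.03  0.76  1.14  0.02  2.31 -1.55]
[([231.1, 174.2], 0.62), ([383.0, 293.3], 0.29)] [([343.0, 201.7], 0.64), ([235.6, 178.4], 0.61)]
[([218.0, 231.8], 0.85)] [([217.1, 238.6], 0.64)]
```

View pics/p2.png

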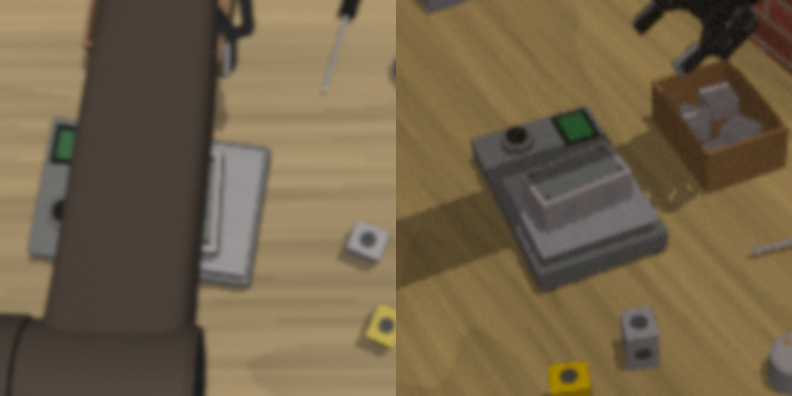

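```bash
python3 -m crank '{"delta_pos":[[-0.06,-0.3,0.1],[-0.06,-0.7,0.1],[-0.06,-0.7,0],[-0.06,-0.7,0],[-0.06,-0.7,0],[-0.06,-0.7,0],[-0.06,-0.7,0],[-0.06,-0.7,0],[-0.06,-0.7,0],[0,-0.4,-0.8],[0,0,-0.6],[0,0,0]],"rot":[[-0.17,-0.77,-0.23],[-0.17,-0.77,-0.23],[-0.17,-0.77,-0.23],[-0.18,-0.77,-0.23],[-0.18,-0.77,-0.23],[-0.18,-0.77,-0.23],[-0.18,-0.77,-0.24],[-0.18,-0.77,-0.24],[-0.17,-0.78,-0.24],[0,0,0],[0,0,0],[0,0,0]]}'
python3 - <<'E'
from h import *
togo((612,-232.7,25),tgt(-.4,0)); print(arm.get_state()["joint_pos"].round(2))
P=[vision.snapshot(n) for n in("side","top")]
p=P[1]; m=vision.regions_of(p,"enclosure_mid"); print([(d["extent"],d["score"]) for d in m])
im=p["frame"].copy(); s=3.2
V=prism(525,90,84.5,-.05,(118,66,46)); out=[]
for p,(a,b,w,h) in zip(P[::-1],((130,150,125,130),(150,100,125,130))):
    im=cv2.resize(p["frame"][b:b+h,a:a+w],None,fx=s,fy=s,interpolation=cv2.INTER_CUBIC)
    for V,t in((prism(525,90,84.5,-.05,(118,66,46)),0),(prism(525,90,58.5,-.13,(150,150,6)),0)):
        q=np.array([(proj(p,v)-(a,b)+.5)*s for v in V]).round().astype(np.int32)
        cv2.polylines(im,[cv2.convexHull(q[V[:,2]>V[:,2].mean()])],1,(0,255,0),1)
    out.append(im)
cv2.imwrite("pics/p3.png",np.hstack(out))
E
```

```text
clock: 14.4
tool_pos: [607.2, -229.7, 167.0]
ee_rot: [-0.623, -3.052, -0.009]
contact_force: [-0.3, -0.5, -0.2]
opening: 85.3
grasp_force: 0.0
shift units [ 0.1  -0.06 -2.84] rot units [-0.07 -0.17  0.02] t 14.4
[-0.52  0.32  1.69 -0.    1.16 -1.68]
[([200.3, 205.9, 232.9, 254.0], 0.66)]
```

View pics/p3.png

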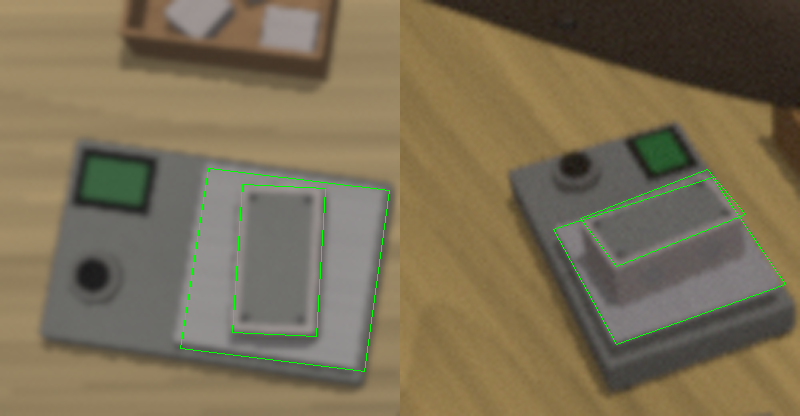

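The overlay shows the enclosure lying flat on the pan within about 2 mm of (525, 90). Next is the round box.

```bash
python3 -m crank '{"delta_pos":[[0.1,-0.06,-0.4],[0,0,-0.8],[0,0,-0.8],[0,0,-0.6],[0,0,-0.24],[0,0,0],[0,0,0]],"rot":[[-0.07,-0.17,0.02],[0,0,0],[0,0,0],[0,0,0],[0,0,0],[0,0,0],[0,0,0]]}'
python3 -m crank '{"delta_pos":[[0,0,0],[0,0,0],[0,0,0],[0,0,0],[0,0,0],[0,0,0]],"rot":[[0,0,0],[0,0,0],[0,0,0],[0,0,0],[0,0,0],[0,0,0]]}' -1
python3 - <<'E'
from h import *
togo((612,-232.7,25),tgt(-.4,0))
E
```

```text
clock: 15.25
tool_pos: [618.2, -234.6, 35.0]
ee_rot: [0.617, 3.063, -0.008]
contact_force: [0.3, -0.6, 1.6]
opening: 85.4
grasp_force: 0.0
clock: 15.85
tool_pos: [618.3, -235.2, 35.9]
ee_rot: [0.617, 3.062, -0.009]
contact_force: [-0.4, -1.3, 5.9]
opening: 57.9
grasp_force: 64.9
shift units [-0.13  0.05 -0.22] rot units [ 0.06  0.11 -0.02] t 15.8
```

```bash
python3 -m crank '{"delta_pos":[[0,0,0],[0,0,0],[0,0,0],[-0.12,0.04,0],[0,0,-0.2],[0,0,0],[0,0,0]],"rot":[[0,0,0],[0,0,0],[0,0,0],[0.06,0.11,-0.02],[0,0,0],[0,0,0],[0,0,0]]}' 1
python3 - <<'E'
from h import *
p=vision.snapshot("side");q=vision.snapshot("top");st=arm.get_state()["tool_pos"]; print(st)
a=[(d["pixel"],d["score"]) for d in vision.spot_point(p,"round_box_mid")];b=[(d["pixel"],d["score"]) for d in vision.spot_point(q,"round_box_mid")]; print(a,b)
for px,s in a: print("side",at_z(p,px,20).round(1))
for px,s in b: print("top",at_z(q,px,20).round(1))
im=cv2.resize(p["frame"][190:300,270:400],None,fx=5,fy=5,interpolation=cv2.INTER_CUBIC)
for x,y,c in((612,-232.7,(0,255,0)),):
    V=prism(x,y,20,0,(60,None,40)); Q=np.array([(proj(p,v)-(270,190)+.5)*5 for v in V]).round().astype(np.int32)
    for k in(0,40): cv2.polylines(im,[cv2.convexHull(Q[V[:,2]==k])],1,c,1)
cv2.imwrite("pics/r1.png",im)
E
```

```text
clock: 16.55
tool_pos: [609.7, -231.6, 21.4]
ee_rot: [-0.624, -3.072, -0.003]
contact_force: [-0.2, 1.2, 0.2]
opening: 85.5
grasp_force: 0.0
[ 610.29897074 -231.89761976   22.17215725]
[([348.1, 224.2], 0.77), ([333.2, 255.8], 0.61)] [([323.8, 166.3], 0.87)]
side [ 707.6 -182.3   20. ]
side [ 612.8 -240.3   20. ]
top [ 715.3 -190.9   20. ]
```

View pics/r1.png

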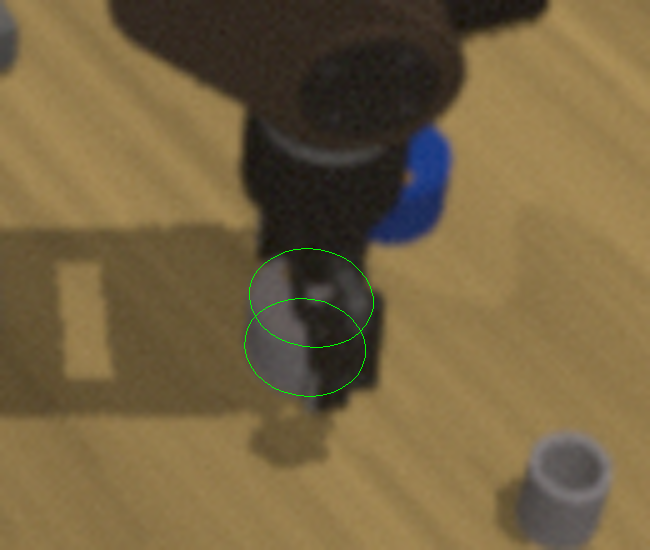

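```bash
python3 -m crank '{"delta_pos":[[0.03,0,0.06],[0,0,0],[0,0,0],[0,0,0],[0,0,0],[0,0,0]],"rot":[[0,0,0],[0,0,0],[0,0,0],[0,0,0],[0,0,0],[0,0,0]]}' -1
python3 - <<'E'
from h import *
togo((612,-232.7,25),tgt(-.4,0))
E
```

```text
clock: 17.35
tool_pos: [612.9, -232.5, 26.8]
ee_rot: [-0.625, -3.077, -0.001]
contact_force: [1.1, 0.6, 6.1]
opening: 58.2
grasp_force: 65.0
shift units [-0.02 -0.   -0.04] rot units [-0.01 -0.01  0.01] t 17.4
```

```bash
python3 -m crank '{"delta_pos":[[0,0,0.3],[0,0,0.8],[0,0,0.9],[-0.2,0.5,0.7],[-0.22,0.8,0.4],[-0.22,0.9,0],[-0.22,0.9,0],[-0.22,0.9,0],[-0.22,0.9,0],[-0.22,0.9,0],[-0.2,0.6,0],[0,0,0]],"rot":[[0,0,0],[0,0,0],[0,0,0],[0,0,0],[0,0,0],[0,0,0],[0,0,0],[0,0,0],[0,0,0],[0,0,0],[0,0,0],[0,0,0]]}'
python3 -m crank '{"delta_pos":[[0,0,0],[0,0,0]],"rot":[[0,0,0],[0,0,0]]}'
python3 - <<'E'
from h import *
togo((525,90,140),tgt(-.4,0))
E
```

```text
clock: 18.55
tool_pos: [523.2, 91.5, 179.5]
ee_rot: [-0.617, -3.072, -0.003]
contact_force: [0.5, -0.5, -2.5]
opening: 58.4
grasp_force: 65.1
clock: 18.75
tool_pos: [525.8, 87.4, 180.3]
ee_rot: [-0.626, -3.073, -0.002]
contact_force: [-0.4, 0.5, -3.0]
opening: 58.6
grasp_force: 65.2
shift units [-0.02  0.05 -0.81] rot units [-0.01 -0.03  0.01] t 18.8
```

```bash
python3 -m crank '{"delta_pos":[[-0.02,0.05,-0.2],[0,0,-0.4],[0,0,-0.15],[0,0,0],[0,0,0]],"rot":[[-0.01,-0.03,0.01],[0,0,0],[0,0,0],[0,0,0],[0,0,0]]}'
python3 -m crank '{"delta_pos":[[0,0,-0.08],[0,0,-0.06],[0,0,0],[0,0,0]],"rot":[[0,0,0],[0,0,0],[0,0,0],[0,0,0]]}'
```

```text
clock: 19.25
tool_pos: [525.0, 90.2, 142.9]
ee_rot: [-0.624, -3.079, -0.002]
contact_force: [0.5, 0.3, -1.3]
opening: 57.9
grasp_force: 65.2
clock: 19.65
tool_pos: [524.9, 90.6, 136.0]
ee_rot: [0.623, 3.079, 0.002]
contact_force: [-0.7, -0.1, -2.2]
opening: 58.4
grasp_force: 65.2
```

```bash
python3 -m crank '{"delta_pos":[[0,0,-0.05],[0,0,0],[0,0,0]],"rot":[[0,0,0],[0,0,0],[0,0,0]]}'
python3 -m crank '{"delta_pos":[[0,0,-0.03],[0,0,0],[0,0,0]],"rot":[[0,0,0],[0,0,0],[0,0,0]]}'
```

```text
clock: 19.95
tool_pos: [525.1, 90.6, 133.6]
ee_rot: [0.623, 3.079, 0.002]
contact_force: [0.2, 0.0, -1.7]
opening: 58.2
grasp_force: 65.3
clock: 20.25
tool_pos: [525.1, 90.6, 132.3]
ee_rot: [0.623, 3.079, 0.002]
contact_force: [-0.4, 0.4, 0.2]
opening: 58.1
grasp_force: 65.4
```

```bash
python3 -m crank '{"delta_pos":[[0,0,-0.01],[0,0,0],[0,0,0],[0,0,0],[0,0,0]],"rot":[[0,0,0],[0,0,0],[0,0,0],[0,0,0],[0,0,0]]}' 1
python3 -m crank '{"delta_pos":[[0,0,0.3],[0,0,0.7],[0,0,0.9],[0,-0.5,0.5],[0,-0.9,0],[0,-0.9,0],[-0.3,-0.9,0],[-0.3,-0.4,0],[0,0,0],[0,0,0]],"rot":[[0,0,0],[0,0,0],[0,0,0],[0,0,0],[0,0,0],[0,0,0],[0,0,0],[0,0,0],[0,0,0],[0,0,0]]}'
python3 - <<'E'
from h import *
P=[vision.snapshot(n) for n in("top","side")]
zr=64-4+46+20
for p in P:
    for l,z in(("round_box_mid",zr),("enclosure_mid",83),("small_box_mid",30)):
        print(l,[(at_z(p,d["pixel"],z).round(0)[:2].tolist(),round(d["score"],2)) for d in vision.spot_point(p,l)])
for u in(-.36,-.36+1.57): togo((484,-111.5,40),tgt(u,0))
print(arm.get_state()["joint_pos"].round(2))
s=3.2; out=[]
for p,(a,b,w,h) in zip(P,((150,150,125,150),(170,90,125,150))):
    im=cv2.resize(p["frame"][b:b+h,a:a+w],None,fx=s,fy=s,interpolation=cv2.INTER_CUBIC); out.append(im)
cv2.imwrite("pics/p4.png",np.hstack(out))
E
```

```text
clock: 20.75
tool_pos: [524.9, 90.6, 131.4]
ee_rot: [0.623, 3.079, 0.002]
contact_force: [-0.5, 0.5, 0.4]
opening: 85.2
grasp_force: 0.0
clock: 21.75
tool_pos: [495.0, -89.6, 252.5]
ee_rot: [0.625, 3.077, 0.002]
contact_force: [-0.1, 0.4, 0.9]
opening: 85.3
grasp_force: 0.0
round_box_mid [([527.0, 94.0], 0.82), ([681.0, -178.0], 0.59)]
enclosure_mid [([522.0, 95.0], 0.9)]
small_box_mid [([381.0, -131.0], 0.76), ([530.0, 92.0], 0.7), ([482.0, -117.0], 0.57)]
round_box_mid [([528.0, 82.0], 0.89)]
enclosure_mid [([517.0, 86.0], 0.62)]
small_box_mid [([377.0, -127.0], 0.57), ([481.0, -112.0], 0.56)]
shift units [-0.22 -0.45 -4.23] rot units [-0.01 -0.    0.25] t 22.1
shift units [-0.22 -0.45 -4.23] rot units [-1.000e-02 -1.000e-02  1.072e+01] t 22.1
[-0.38 -0.1   1.99  0.    1.26 -1.55]
```

```bash
python3 -m crank '{"delta_pos":[[-0.22,-0.45,-0.5],[0,0,-0.8],[0,0,-0.8],[0,0,-0.8],[0,0,-0.8],[0,0,-0.4],[0,0,-0.13],[0,0,0],[0,0,0]],"rot":[[0,0,0.25],[0,0,0],[0,0,0],[0,0,0],[0,0,0],[0,0,0],[0,0,0],[0,0,0],[0,0,0]]}'
python3 -m crank '{"delta_pos":[[0,0,0],[0,0,0],[0,0,0],[0,0,0],[0,0,0],[0,0,0],[0,0,0],[0,0,0]],"rot":[[0,0,0],[0,0,0],[0,0,0],[0,0,0],[0,0,0],[0,0,0],[0,0,0],[0,0,0]]}' -1
python3 - <<'E'
from h import *
togo((484,-111.5,40),tgt(-.36,0))
E
```

```text
clock: 23.05
tool_pos: [485.1, -112.3, 41.3]
ee_rot: [0.565, 3.088, 0.001]
contact_force: [1.2, -0.1, 0.9]
opening: 85.1
grasp_force: 0.0
clock: 23.85
tool_pos: [484.8, -112.4, 41.1]
ee_rot: [0.565, 3.088, 0.001]
contact_force: [-1.2, -0.3, 6.5]
opening: 41.6
grasp_force: 61.6
shift units [-0.02  0.02 -0.02] rot units [0.   0.01 0.01] t 23.9
```

```bash
python3 -m crank '{"delta_pos":[[0,0,0.3],[0,0,0.9],[0,0,0.9],[0,0,0.9],[0,0,0.9],[0.14,0.5,0.1],[0.14,0.8,0],[0.14,0.8,0],[0.14,0.8,0],[0.13,0.75,0],[0.13,0.4,0],[0,0,0]],"rot":[[0,0,0],[0,0,0],[0,0,0],[0,0,0],[0,0,0],[0,0,0],[0,0,0],[0,0,0],[0,0,0],[0,0,0],[0,0,0],[0,0,0]]}'
python3 -m crank '{"delta_pos":[[0,0,0],[0,0,0]],"rot":[[0,0,0],[0,0,0]]}'
python3 - <<'E'
from h import *
togo((526,90,195),tgt(-.36,0))
E
```

```text
clock: 25.05
tool_pos: [524.3, 93.0, 238.8]
ee_rot: [-0.559, -3.089, -0.002]
contact_force: [-0.4, -0.4, -0.6]
opening: 41.4
grasp_force: 61.4
clock: 25.25
tool_pos: [524.4, 89.8, 239.3]
ee_rot: [-0.566, -3.089, -0.001]
contact_force: [0.0, -0.3, -1.4]
opening: 41.6
grasp_force: 61.4
shift units [ 0.03  0.   -0.89] rot units [-0.   -0.01  0.02] t 25.2
```

```bash
python3 -m crank '{"delta_pos":[[0.03,0,-0.3],[0,0,-0.4],[0,0,-0.15],[0,0,0],[0,0,0]],"rot":[[0,0,0.01],[0,0,0],[0,0,0],[0,0,0],[0,0,0]]}'
python3 -m crank '{"delta_pos":[[0,0,-0.06],[0,0,-0.06],[0,0,0],[0,0,0]],"rot":[[0,0,0],[0,0,0],[0,0,0],[0,0,0]]}'
python3 -m crank '{"delta_pos":[[0,0,-0.03],[0,0,0],[0,0,0]],"rot":[[0,0,0],[0,0,0],[0,0,0]]}'
```

```text
clock: 25.75
tool_pos: [526.5, 90.2, 197.5]
ee_rot: [-0.564, -3.091, -0.002]
contact_force: [-0.2, 0.5, -1.2]
opening: 41.4
grasp_force: 61.4
clock: 26.15
tool_pos: [526.4, 90.6, 191.6]
ee_rot: [0.563, 3.091, 0.002]
contact_force: [0.7, 0.6, -1.4]
opening: 41.1
grasp_force: 61.4
clock: 26.45
tool_pos: [526.3, 90.6, 189.9]
ee_rot: [-0.563, -3.091, -0.002]
contact_force: [0.6, -0.1, -1.8]
opening: 41.2
grasp_force: 61.4
```

```bash
for i in 1 2; do python3 -m crank '{"delta_pos":[[0,0,-0.03],[0,0,0],[0,0,0],[0,0,0]],"rot":[[0,0,0],[0,0,0],[0,0,0],[0,0,0]]}'; done
```

```text
clock: 26.85
tool_pos: [526.4, 90.6, 188.4]
ee_rot: [-0.563, -3.091, -0.002]
contact_force: [-0.0, -0.2, -1.6]
opening: 41.1
grasp_force: 61.4
clock: 27.25
tool_pos: [526.3, 90.6, 186.9]
ee_rot: [-0.563, -3.091, -0.002]
contact_force: [-0.3, -0.2, -1.4]
opening: 41.4
grasp_force: 61.4
```

```bash
for i in 1 2; do python3 -m crank '{"delta_pos":[[0,0,-0.02],[0,0,0],[0,0,0]],"rot":[[0,0,0],[0,0,0],[0,0,0]]}' | grep -E "tool|contact"; done
```

```text
tool_pos: [526.4, 90.6, 186.1]
contact_force: [-0.1, 0.7, 0.3]
tool_pos: [526.6, 90.5, 186.1]
contact_force: [-2.7, 0.6, 4.7]
```

```bash
for i in 1 2; do python3 -m crank '{"delta_pos":[[0,0,0]],"rot":[[0,0,0]]}' | grep -E "tool|contact"; done
```

```text
tool_pos: [526.6, 90.6, 186.1]
contact_force: [-3.3, -0.3, 5.5]
tool_pos: [526.6, 90.5, 186.1]
contact_force: [-2.4, -0.4, 4.8]
```

```bash
for i in 1 2; do python3 -m crank '{"delta_pos":[[0,0,0.02],[0,0,0],[0,0,0]],"rot":[[0,0,0],[0,0,0],[0,0,0]]}' | grep -E "tool|contact"; done
python3 - <<'E'
from h import *
s=arm.get_state(); print(s["joint_pos"].round(3),s["ft_torque"].round(2))
P=[vision.snapshot(n) for n in("top","side")]
print([(np.round(d["pixel"],1).tolist(),d["score"]) for d in vision.spot_point(P[1],"small_box_mid")],proj(P[1],(526,90,186-41+30)))
s=3.2; out=[]
for p,(a,b,w,h) in zip(P,((150,150,100,150),(160,60,145,150))):
    im=cv2.resize(p["frame"][b:b+h,a:a+w],None,fx=s,fy=s,interpolation=cv2.INTER_CUBIC); out.append(im)
cv2.imwrite("pics/p5.png",np.hstack(out))
E
```

```text
tool_pos: [526.5, 90.6, 186.1]
contact_force: [-0.8, 0.1, 2.2]
tool_pos: [526.3, 90.6, 186.5]
contact_force: [-0.2, -0.7, -0.5]
[-2.000e-02  3.600e-02  1.978e+00  1.000e-03  1.127e+00 -1.231e+00] [ 0.03 -0.05  0.05]
[([227.2, 269.0], 0.74), ([227.8, 145.9], 0.65)] [229.86527091 147.14879136]
```

View pics/p5.png

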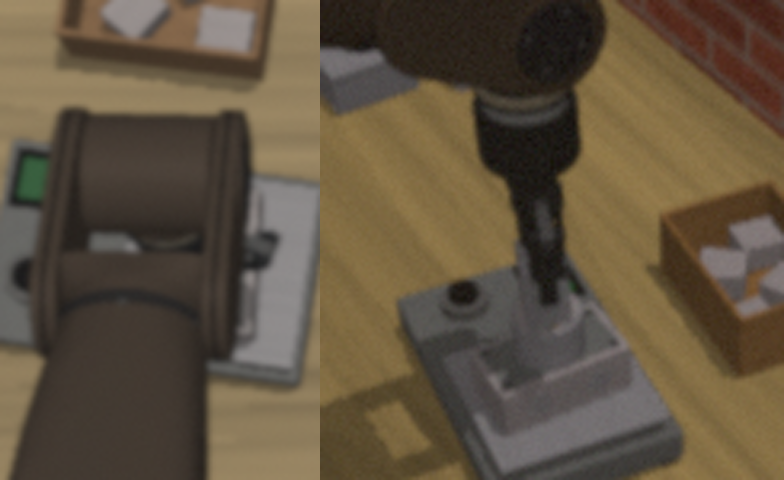

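```bash
python3 -m crank '{"delta_pos":[[0,0,0],[0,0,0],[0,0,0],[0,0,0],[0,0,0]],"rot":[[0,0,0],[0,0,0],[0,0,0],[0,0,0],[0,0,0]]}' 1
python3 -m crank '{"delta_pos":[[0,0,0.2],[0,0,0.5],[0,0,0.8],[0,0,0.6],[0,0,0],[0,0,0]],"rot":[[0,0,0],[0,0,0],[0,0,0],[0,0,0],[0,0,0],[0,0,0]]}' | grep tool
python3 - <<'E'
from h import *
p=vision.snapshot("side")
for l,z in(("round_box_mid",125),("enclosure_mid",82),("small_box_mid",175)):
    print(l,[(at_z(p,d["pixel"],z).round(0)[:2].tolist(),round(d["score"],2)) for d in vision.spot_point(p,l)])
E
```

```text
clock: 29.3
tool_pos: [526.4, 90.6, 187.0]
ee_rot: [0.563, 3.091, 0.002]
contact_force: [0.2, -0.6, 0.7]
opening: 85.6
grasp_force: 0.0
tool_pos: [526.7, 90.6, 293.4]
round_box_mid [([635.0, -249.0], 0.62), ([531.0, 75.0], 0.55)]
enclosure_mid [([514.0, 93.0], 0.64)]
small_box_mid [([343.0, -223.0], 0.71), ([526.0, 94.0], 0.7)]
```

```bash
python3 -m crank '{"delta_pos":[[0,0.4,0],[-0.03,0.8,0],[-0.03,0.8,0],[-0.04,0.8,0],[-0.04,0.3,-0.2],[0,0,-0.8],[0,0,-0.8],[0,0,-0.8],[0,0,-0.8],[0,0,0],[0,0,0]],"rot":[[0,0,0],[0,0,0],[0,0,0],[0,0,0],[0,0,0],[0,0,0],[0,0,0],[0,0,0],[0,0,0],[0,0,0],[0,0,0]]}' -1
python3 - <<'E'
from h import *
togo((519.5,246,75))
p=vision.snapshot("side"); q=vision.snapshot("top")
for x,n in((p,"s"),(q,"t")):
    for d in vision.spot_point(x,"record_top"): print(n,d["score"],d["pixel"],at_z(x,d["pixel"],50).round(1))
    for d in vision.regions_of(x,"record_top"): print(n,"mask",d["score"],d["extent"])
E
```

```text
clock: 31.2
tool_pos: [518.7, 244.9, 120.9]
ee_rot: [-0.563, -3.088, 0.001]
contact_force: [0.4, 0.2, 0.4]
opening: -0.0
grasp_force: 0.0
shift units [ 0.02  0.02 -0.92] t 31.2
s 0.48 [203.9, 152.0] [517.8 247.4  50. ]
s mask 0.44 [201.5, 151.6, 209.9, 157.4]
t 0.35 [289.6, 148.7] [756.7 -97.1  50. ]
```

```bash
python3 -m crank '{"delta_pos":[[0.02,0.02,-0.4],[0,0,-0.4],[0,0,-0.06],[0,0,0]],"rot":[[0,0,0],[0,0,0],[0,0,0],[0,0,0]]}' | grep -E "tool|contact"
for i in 1 2 3; do python3 -m crank '{"delta_pos":[[0,0,-0.06],[0,0,0],[0,0,0]],"rot":[[0,0,0],[0,0,0],[0,0,0]]}' | grep -E "tool|contact"; done
```

```text
tool_pos: [520.2, 246.5, 79.3]
contact_force: [-0.3, -0.5, 0.6]
tool_pos: [521.3, 246.9, 77.3]
contact_force: [0.6, 0.2, 2.1]
tool_pos: [521.4, 246.9, 73.8]
contact_force: [-0.2, 0.3, 4.2]
tool_pos: [521.5, 246.9, 72.9]
contact_force: [-3.7, -0.6, 15.5]
```

```bash
python3 -m crank '{"delta_pos":[[0,0,-0.02],[0,0,0],[0,0,0]],"rot":[[0,0,0],[0,0,0],[0,0,0]]}' | grep -E "tool|contact"
python3 -m crank '{"delta_pos":[[0,0,0.3],[0,0,0.8],[0,0,0.8],[0,0.5,0.8],[0,0.8,0],[0,0.8,0],[0,0.8,0],[0,0.5,0],[0,0,0],[0,0,0],[0,0,0]],"rot":[[0,0,0],[0,0,0],[0,0,0],[0,0,0],[0,0,0],[0,0,0],[0,0,0],[0,0,0],[0,0,0],[0,0,0],[0,0,0]]}'
python3 - <<'E'
from h import *
P=[vision.snapshot(n) for n in("top","side")]
for p in P:
  for l,z in(("round_box_mid",125),("enclosure_mid",82),("small_box_mid",175)):
    print(l,[(at_z(p,d["pixel"],z).round(0)[:2].tolist(),round(d["score"],2)) for d in vision.spot_point(p,l)])
E
```

```text
tool_pos: [521.5, 247.0, 72.8]
contact_force: [-5.7, -1.6, 20.1]
clock: 34.2
tool_pos: [520.0, 415.4, 203.0]
ee_rot: [-0.564, -3.089, 0.001]
contact_force: [0.7, 0.2, -0.2]
opening: -0.0
grasp_force: 0.0
round_box_mid [([684.0, -180.0], 0.93), ([515.0, 92.0], 0.77)]
enclosure_mid [([528.0, 92.0], 0.72)]
small_box_mid [([526.0, 94.0], 0.61), ([377.0, -123.0], 0.54), ([505.0, 79.0], 0.19)]
round_box_mid [([635.0, -246.0], 0.69), ([531.0, 75.0], 0.56)]
enclosure_mid [([517.0, 86.0], 0.61)]
small_box_mid [([526.0, 96.0], 0.93), ([344.0, -224.0], 0.86)]
```

```bash
python3 -c "
from plant import job_done
print(job_done())"
```

```text
the job is handed in; nothing more can be done
None
```

The job is handed in at about 34 s: the enclosure, round box and small box are piled centred on the pan, and the button was pressed to its stop (20 N felt) and let go. The final check, numbers only, put the enclosure and small box near the pan's centre and the partly hidden round box less clearly; the verdict was not shown, and I did not confirm that the button came back up.

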